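Knock the drive pin home and refit the gas valve's knob

TASK

The heater's gas valve is screwed to the bench and needs its knob back, but one of the four pins that hold its faceplate still stands proud, just where the knob's skirt must go. Pick up the mallet, knock that pin fully home with it (not with the fingers) without hitting the spindle, and put the mallet back down on the bench clear of the valve. Then turn the knob so that its D-shaped bore matches the flat on the spindle, push it fully onto the spindle, press it in against the spring down to its stop, and finish while still holding it pressed in; leave the other tools where they lie.

Things in the scene. Friction and masses are not known exactly. Their poses are not given: they have to be found in the camera images.
- valve: gas valve fixed to the bench: aluminium body 84 x 84 mm, round steel faceplate (radius 42 mm) on top, 47 mm above the bench. Brass unions to its +y and -y (reach 77 mm, up to 32 mm high), bracket along x (150 mm, 7 mm high). Origin: middle of the underside, under the spindle; z up. Flat of the spindle faces the valve's -x, the side towards the robot.
- pin_head (a point): top of the domed head (10 mm wide, 2 mm high) of the proud pin, at (-21.2, +21.2) mm in the valve's x and y, 30 mm from the spindle's axis. Its top stands 55 to 57 mm above the bench at the start, 49 mm when home. Three equal pins at the other corners of that square are home.
- drive_pin (a joint): how far that pin has been driven, m: 0 to 0.002 at the start, 0.008 fully home. It sits tight (about 10 N of friction, held by its sprung shank) and stays where it is driven.
- spindle_tip (a point): centre of the top of the steel D spindle: 14 mm in diameter, its upper 17 mm cut to a flat 2.5 mm from the axis on the valve's -x side (full round below), tip chamfered 1 mm; 26 mm above the faceplate (73 mm above the bench) when not pressed. It does not turn.
- spindle (a joint): how far the spindle is pressed in, m: 0 free, 0.006 at its stop. A spring pushes it out, 3.6 N at 0 to 9 N at the stop.
- knob: black knob, loose, right way up on the bench: round skirt 66 mm wide, 20 mm high, hollow below. D bore in its hub, 16 mm deep from the underside, 0.7 mm clear of the spindle, flat on the knob's -x side: goes on freely only with its axes along the valve's within 0.1 rad. Origin: centre of the underside, z up. Underside 10 mm above the faceplate when fully on, 4 mm when pressed to the stop. 0.09 kg.
- knob_grip (a point): middle of the bar grip on top of the knob, 32 mm above the knob's underside. The bar is 14 mm thick (across the knob's y), 56 mm long (along x), 24 mm high (20 to 44 mm above the underside). Its rounded nose, which reaches nearly to the skirt's edge and has a short white line on top, points to the knob's -x, over the flat of the bore.
- knob_nose (a point): outer end of the nose of the bar grip, 31 mm from the knob's axis towards its -x, 32 mm above the underside; on the fitted knob it points the way the spindle's flat faces
- mallet: mallet standing on one face of its head: upright cylinder 44 mm wide, 84 mm high, grey faces, dark steel middle. Level wooden handle along the mallet's -x, from the head to 168 mm from its axis, 22 mm wide (across y), 26 mm high, its middle 42 mm above the lower face. Origin: centre of the lower face, z up. 0.5 kg, centre of mass 10 mm from the head's axis towards the handle.
- mallet_head (a point): the middle of the mallet's head, 42 mm above its lower face
- pliers: blue-handled pliers lying on the bench, 194 mm long; to be left alone
- carpenter_pencil: red flat pencil lying on the bench, 158 mm long; to be left alone
- wrench_17: steel combination wrench lying on the bench, 198 mm long; to be left alone

How it is judged:
By the outcome, as a careful person would: the job done as asked, in the order asked, and still so for the second after the job is handed in, while the arm keeps its last pose, push and grip.
It also fails if it takes over 51 s, if anything falls off the work surface, if the arm or the gripper's body presses on something with over 40 N, if the wrist force passes 120 N, or if a joint passes its speed limit or range.

ROBOT

A 6-joint arm with a two-finger parallel gripper is mounted at the origin on a cart in front of the work surface, level with it; the furniture and walls round the work are solid. World frame = base frame: x ahead of the robot, y to its left, z up, the work surface at z = 0. Lengths are in m, angles in rad, forces in N, time in s.
With the tool pointing down it reaches from about 0.225 to 0.875 m from the base axis. Payload 3.4 kg.
Tool frame: the origin (TCP) lies between the finger pads; the fingertips stand 17 mm ahead of it and the grasp point (between the pads) lies 2 mm behind it; z points along the fingers, y is the line along which they close (so a half turn about z gives the same grasp; the last joint's range is limited). The gripper opens to 85 mm and grips with 20 to 120 N. Pads are 22 mm wide; open, the fingers measure 114 mm over their backs; the gripper's body (76 mm by 85 mm) begins 54 mm behind the grasp point. The pads swing forward as they close: fully open they stand 13 mm farther back than shut.
Start: joints at [0.989, 0.276, 1.505, -0, 1.361, -0.121], TCP at [0.256, 0.515, 0.248] pointing down, gripper open.
Joint ranges: [-2.89, 2.89], [-0.75, 2.08], [0.22, 2.7], [-1.18, 4.32], [0.11, 2.71], [-2.7, 2.7]. Speed limits (rad/s): [2.57, 2.57, 3.14, 3.14, 3.14, 3.14].

INTERFACE

Orientations are given as [roll, pitch, yaw] about the fixed x, y, z axes, in that order (R = Rz(yaw) Ry(pitch) Rx(roll)).
In Python, from rig import arm gives the robot as it stands.
- The arm moves only by the shell command python3 inch.py [OPENING] [FORCE], which reads ROWS from standard input. ROWS is one flat JSON list of numbers that holds 1 to 8 rows one after another, with no inner brackets; each row has 6 numbers: dx, dy, dz in m, then a rotation vector rx, ry, rz in rad; each row shifts and turns the commanded pose from where the row before left it, along the tool's axes as they then stand; what a row does not reach is not made up. A row lasts 1/8 s, in which the tool goes at most 0.0625 m and 0.188 rad, less where a joint would pass 70% of its speed; a pose out of reach is approached as far as the arm can. OPENING is the finger opening in m, set as the command begins (- or left out keeps the last). The fingers move at their own pace and stop on an object; FORCE is the grip in N (left out, the last holds). Time passes only in rows, so rows that do not move let the fingers close. It prints the time, the measured TCP pose, the force, the opening and the grip force at its end. Input that does not fit is refused with a message, and nothing moves.
- arm.state(): the state, without advancing time (a new reading comes with each control period).
- arm.grab_frame(name): name is "side" or "top" or "wrist"; returns (picture, depth): 420x560x3 uint8, red, green, blue; 420x560 float32, m along the optical axis (not along the pixel's ray), 0 where there is no reading.
- arm.camera_info(name): a dict with "camera_matrix" (3x3 intrinsics, pixels), "R" (3x3) and "t" (3): a world point X has camera coordinates R X + t. Camera axes: x right, y down, z forward; pixel columns grow to the right and rows downward; lengths in m; the calibration is good to about 2 mm. A picture is of the moment at which its call begins: read the wrist's pose just before it. camera_info takes no time and is no camera call; for the wrist camera it gives the pose at the moment of the call.
- arm.hand_in(): hands the job in; it is judged then, once.
The state is a dict: "clock": time; "joints": joint angles; "joint_velocities": joint speeds; "tau": joint torques, N m; "position": TCP position; "orientation": TCP orientation; "ft_force": force on the tool from outside, world axes, zero at the start; "torque": the same for the moment, N m; "grip_width": finger opening in m; "grip_force": force on a finger pad.
Only numpy, scipy, OpenCV 4.12 (cv2) and the standard library are available. Lean on these libraries where they do the work, as an engineer would, in place of code of your own. Each camera call takes 0.05 s, during which the arm holds its last target. There are 200 camera calls.

## Working session

There is one attempt and no reset: what is moved stays moved. The work goes in short steps, Python scripts to look and compute and a shell command to move; the robot and the scene stay as the last step left them, time stands still between calls to the robot, and variables do not carry over. Pictures are saved under pics/ and viewed, at most 10 in all, crops included, and the job is handed in when it is done.

```bash
ls; mkdir -p pics; cat > h.py <<'E'
import numpy as np, cv2
from rig import arm
def grab(n,fn=None):
    c=arm.camera_info(n); p,d=arm.grab_frame(n)
    if fn: cv2.imwrite('pics/'+fn,p[:,:,::-1])
    np.savez('last_'+n+'.npz',p=p,d=d,K=c['camera_matrix'],R=c['R'],t=c['t'])
    return p,d
def load(n): return np.load('last_'+n+'.npz')
def ray(L,u,v):
    K,R,t=L['K'],L['R'],L['t']; r=R.T@np.linalg.inv(K)@np.array([u,v,1.]); return -R.T@t,r
def atz(n,u,v,z):
    c,r=ray(load(n),u,v); return c+r*(z-c[2])/r[2]
def cloud(n):
    L=load(n);K,R,t,d=L['K'],L['R'],L['t'],L['d'];v,u=np.mgrid[:420,:560]
    X=np.stack([(u-K[0,2])/K[0,0]*d,(v-K[1,2])/K[1,1]*d,d],-1); return (X-t)@R
def proj(n,X):
    L=load(n);x=L['K']@(L['R']@np.array(X)+L['t']);return x[:2]/x[2]
E
python3 - <<'E'
from h import *
np.set_printoptions(precision=3,suppress=True)
for n in('top','side'):
    grab(n,n+'1.png'); L=load(n); print(n,-L['R'].T@L['t'],L['R'][2])
print(arm.state())
E
```

```text
inch.py
pics
rig.py
top [0.519 0.052 1.004] [ 0.074  0.    -0.997]
side [ 0.201 -1.058  0.595] [ 0.306  0.865 -0.398]
{'clock': 0.1, 'joints': array([ 0.989,  0.277,  1.506,  0.   ,  1.361, -0.121]), 'joint_velocities': array([-0.003, -0.002, -0.004, -0.002, -0.   ,  0.001]), 'tau': array([  0.003, -41.77 , -24.641,   0.   ,   0.006,   0.   ]), 'position': array([0.255, 0.515, 0.248]), 'orientation': array([-3.14 , -0.   ,  2.681]), 'ft_force': array([-0.482,  0.414,  0.489]), 'torque': array([-0.046,  0.032, -0.032]), 'grip_force': 0.0, 'grip_width': 0.08571675499012889}
```

View pics/top1.png

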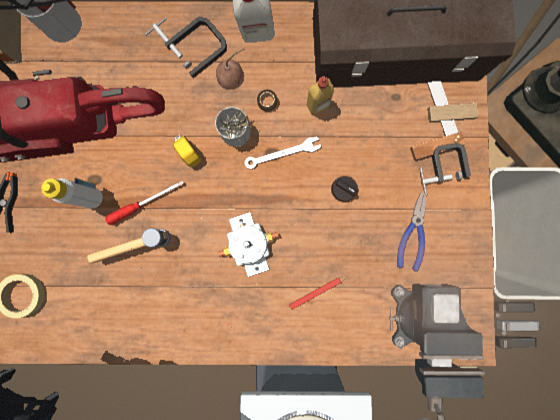

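View pics/side1.png

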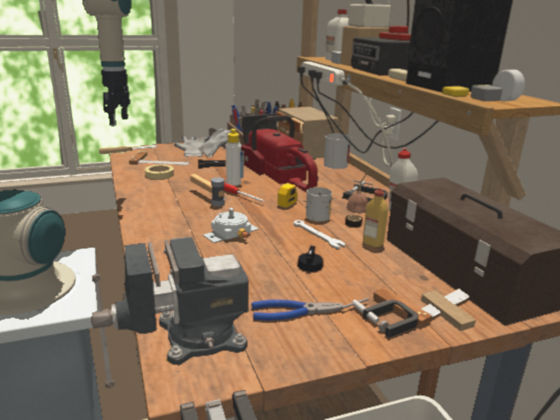

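Top view: mallet head (154,238) with its handle running to (90,258), valve (249,245), knob (344,188). I'll enlarge these three.

```bash
python3 - <<'E'
from h import *
np.set_printoptions(precision=4,suppress=True)
p=load('top')['p'][:,:,::-1]
a=[cv2.resize(p[y:y+100,x:x+w],None,fx=5,fy=5,interpolation=cv2.INTER_CUBIC) for x,y,w in((80,195,100),(200,195,100),(305,140,100))]
a=[cv2.resize(p[210:280,x:x+70] if x!=310 else p[153:223,x:x+70],(400,400),interpolation=cv2.INTER_CUBIC) for x in(214,310)]
m=cv2.resize(p[220:270,80:180],(800,400)[0:2],interpolation=cv2.INTER_CUBIC)[:,:,:]
out=np.vstack([np.hstack(a),m[100:300]]) if 0 else np.vstack([np.hstack(a),cv2.resize(p[225:270,84:174],(400,200))if 0 else cv2.resize(p[228:268,82:242][:, :],(800,200),interpolation=cv2.INTER_CUBIC)])
cv2.imwrite('pics/crop1.png',out)
C=cloud('top')
for nm,(x0,x1,y0,y1) in dict(mal=(80,180,220,270),val=(214,284,205,285),knob=(310,380,153,223)).items():
    q=C[y0:y1,x0:x1].reshape(-1,3)
    for lo,hi in((.02,.035),(.035,.06),(.06,.1)):
        s=q[(q[:,2]>lo)&(q[:,2]<hi)]
        if len(s): print(nm,lo,len(s),np.median(s,0),s.min(0),s.max(0))
E
```

```text
mal 0.02 56 [0.5671 0.474  0.025 ] [0.4776 0.3389 0.0203] [0.5724 0.4898 0.0349]
mal 0.035 606 [0.4997 0.4451 0.0531] [0.4685 0.3359 0.0352] [0.5454 0.5202 0.0593]
mal 0.06 315 [0.5282 0.3559 0.0829] [0.5073 0.337  0.067 ] [0.5489 0.3806 0.0892]
val 0.02 313 [0.5227 0.1512 0.029 ] [0.4645 0.068  0.02  ] [0.5688 0.2141 0.0349]
val 0.035 1148 [0.5151 0.1393 0.0465] [0.4698 0.0941 0.0351] [0.5611 0.1861 0.0599]
val 0.06 23 [0.5154 0.1413 0.0728] [0.4873 0.1344 0.0608] [0.52   0.1561 0.0771]
knob 0.02 189 [ 0.6511 -0.0943  0.0214] [ 0.6244 -0.1264  0.02  ] [ 0.6842 -0.0666  0.034 ]
knob 0.035 139 [ 0.6533 -0.0977  0.0431] [ 0.6346 -0.1211  0.0352] [ 0.6712 -0.072   0.0491]
```

View pics/crop1.png

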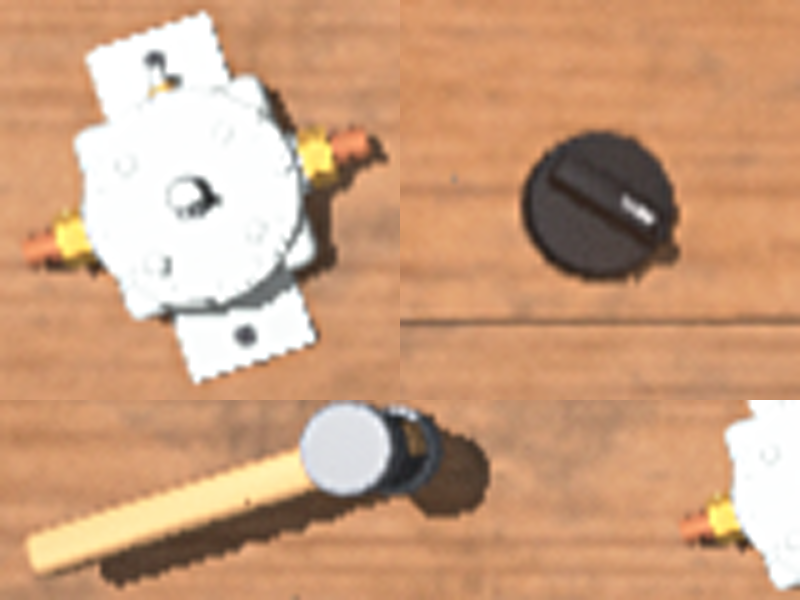

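```bash
python3 - <<'E'
from h import *
np.set_printoptions(precision=4,suppress=True)
s=400/70
V=lambda x,y,z:atz('top',214+x/s-.4,210+y/s-.4,z)
Kn=lambda x,y,z:atz('top',310+(x-400)/s-.4,153+y/s-.4,z)
M=lambda x,y,z:atz('top',82+x/5-.4,228+(y-400)/5-.4,z)
tip=V(186,195,.073); print('tip',tip)
pins=[V(127,165,.049),V(223,130,.049),V(257,230,.049)]; pr=V(157,265,.056)
print('diag centre',(pins[0]+pins[2])/2,'pins',*pins,'proud',pr)
d=pins[1]-pr; print('proud->opp len',np.hypot(*d[:2]),'yaw',np.arctan2(d[1],d[0])+np.pi/4)
d=pins[0]-pins[2]; print('len',np.hypot(*d[:2]),'yaw',np.arctan2(d[1],d[0])-np.pi/4)
c=[V(88,55,.007),V(208,12,.007),V(195,382,.007),V(317,342,.007)]
d=(c[0]+c[1]-c[2]-c[3])/2; print('bracket ctr',sum(c)/4,'len',np.hypot(*d[:2]),'yaw',np.arctan2(d[1],d[0]))
a,b=V(28,248,.016),V(375,145,.016);d=a-b;print('unions',(a+b)/2,np.hypot(*d[:2]),np.arctan2(d[1],d[0])-np.pi/2)
k1,k2=Kn(640,212,.044),Kn(560,172,.044);print('knob line/bar',k1,k2)
C=cloud('top')[153:223,310:380].reshape(-1,3)
L=load('top')
b=C[(C[:,2]>.036)]; (cx,cy),wh,an=cv2.minAreaRect((b[:,:2]*1000).astype(np.float32)); print('bar',cx,cy,wh,an)
w,v=np.linalg.eigh(np.cov(b[:,:2].T)); print('bar mean',b.mean(0),'dir yaw',np.arctan2(*v[::-1,1]), len(b))
c1=M(347,448,.084); h=M(37,555,.055);print('mallet',c1,h,np.hypot(*(c1-h)[:2]),'yaw',np.arctan2(*(c1-h)[1::-1]))
sk=[Kn(523,205,.02),Kn(678,205,.02)];print('skirt',sk[0],sk[1],(sk[0]+sk[1])/2, Kn(600,278,.010),Kn(600,130,.02))
E
```

```text
tip [0.516  0.1409 0.073 ]
diag centre [0.5149 0.1407 0.049 ] pins [0.5282 0.1678 0.049 ] [0.543  0.1281 0.049 ] [0.5016 0.1135 0.049 ] proud [0.4872 0.1541 0.056 ]
proud->opp len 0.06157448723309513 yaw 0.3493490751633564
len 0.06050545143565432 yaw 0.3291599342821916
bracket ctr [0.515  0.1403 0.007 ] len 0.14985535713263315 yaw 0.3292467595809297
unions [0.5153 0.1395 0.016 ] 0.1552459355010258 0.2931445755016133
knob line/bar [ 0.647 -0.109  0.044] [ 0.6638 -0.0753  0.044 ]
bar 600.92529296875 -21.202545166015625 (53.175018310546875, 214.35523986816406) 34.310028076171875
bar mean [ 0.6305 -0.0721  0.2011] dir yaw 2.2942599940513837 164
mallet [0.5299 0.3579 0.084 ] [0.4792 0.5118 0.055 ] 0.1620971444148619 yaw -1.2532965375044214
skirt [ 0.653  -0.0624  0.02  ] [ 0.6533 -0.1295  0.02  ] [ 0.6532 -0.096   0.02  ] [ 0.6225 -0.0971  0.01  ] [ 0.6859 -0.0959  0.02  ]
```

```bash
cat >> h.py <<'E'
from scipy.spatial.transform import Rotation as Ro
np.set_printoptions(precision=4,suppress=True)
def go(x,y,z,yaw):
    s=arm.state(); R=Ro.from_euler('xyz',s['orientation']); T=Ro.from_euler('xyz',[np.pi,0,yaw])
    d=np.array([x,y,z])-s['position']
    print('now',s['clock'],s['position'],s['orientation'],'F',s['ft_force'])
    print('shift in tool now',R.inv().apply(d),' if turned first',T.inv().apply(d),' rotvec',(R.inv()*T).as_rotvec())
E
python3 - <<'E'
from h import *
go(.515,.4036,.16,1.888)
C=cloud('top')[153:223,310:380].reshape(-1,3)
b=C[(C[:,2]>.034)&(C[:,2]<.055)]; print(len(b),cv2.minAreaRect((b[:,:2]*1000).astype(np.float32)))
w,v=np.linalg.eigh(np.cov(b[:,:2].T)); print('bar mean',b.mean(0),'yaw',np.arctan2(*v[::-1,1]))
E
```

```text
now 0.1 [0.2555 0.5146 0.2475] [-3.14   -0.0002  2.6808] F [-0.4822  0.4143  0.4893]
shift in tool now [-0.2819  0.0161  0.0874]  if turned first [-0.1864  0.2119  0.0875]  rotvec [-0.0016  0.0004  0.7928]
139 ((652.7944946289062, -97.78915405273438), (55.208595275878906, 14.105012893676758), 57.362815856933594)
bar mean [ 0.6525 -0.0967  0.0427] yaw 1.0050438141378366
```

```bash
echo '[-0.047, 0.0027, 0, 0, 0, 0, -0.047, 0.0027, 0, 0, 0, 0, -0.047, 0.0027, 0, 0, 0, 0, -0.047, 0.0027, 0.02, 0, 0, 0, -0.047, 0.0027, 0.03, 0, 0, 0, -0.047, 0.0026, 0.037, 0, 0, 0]' | python3 inch.py 0.085 100; echo '[0, 0, 0, 0, 0, 0.16, 0, 0, 0, 0, 0, 0.16, 0, 0, 0, 0, 0, 0.16, 0, 0, 0, 0, 0, 0.16, 0, 0, 0, 0, 0, 0.153, 0, 0, 0, 0, 0, 0]' | python3 inch.py
python3 - <<'E'
from h import *
go(.515,.4036,.040,1.888)
grab('wrist','w1.png')
E
```

```text
clock: 0.85
position: [0.5171, 0.4036, 0.1608]
orientation: [3.14, 0.001, 2.681]
ft_force: [1.4, 1.8, 0.5]
grip_width: 0.0849
grip_force: 0.0
clock: 1.6
position: [0.5152, 0.4039, 0.1608]
orientation: [-3.141, 0.0, 1.89]
ft_force: [-0.5, 0.2, -0.1]
grip_width: 0.0847
grip_force: 0.0
now 1.6 [0.5152 0.4039 0.1608] [-3.1406  0.0002  1.8895] F [-0.5027  0.1937 -0.0749]
shift in tool now [-0.0002 -0.0002  0.1208]  if turned first [-0.0002 -0.0003  0.1208]  rotvec [-0.001   0.0002  0.0015]
```

View pics/w1.png

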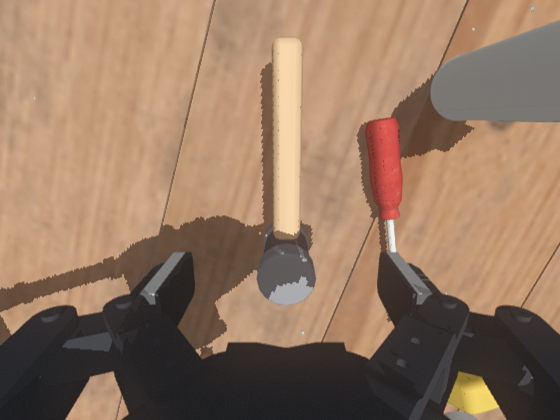

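The handle lies straight and centred between the fingers (column 287). The screwdriver shaft (391,245) is near the right finger, so I'll narrow the opening before going down.

```bash
python3 - <<'E'
from h import *
T=Ro.from_euler('xyz',[np.pi,0,1.888])
for u,v,z in((391,250,.006),(388,215,.01),(385,170,.015),(287,232,.055),(287,40,.055),(288,275,.084)):
    X=atz('wrist',u,v,z); print(X,T.inv().apply(X-[.5152,.4039,.04]))
E
echo '[0, 0, 0, 0, 0, 0, 0, 0, 0.04, 0, 0, 0, 0, 0, 0, 0, 0, 0]' | python3 inch.py 0.045
```

```text
[0.6317 0.3821 0.006 ] [-0.057   0.1039  0.034 ]
[0.613  0.4151 0.01  ] [-0.0199  0.0964  0.03  ]
[0.5918 0.4535 0.015 ] [0.0233 0.0883 0.025 ]
[0.5231 0.3854 0.055 ] [-0.0201  0.0017 -0.015 ]
[0.4796 0.5166 0.055 ] [ 0.1182  0.0013 -0.015 ]
[0.5307 0.3645 0.084 ] [-0.0423  0.0024 -0.044 ]
clock: 2.02
position: [0.5133, 0.4027, 0.1184]
orientation: [-3.134, 0.002, 1.889]
ft_force: [-0.4, 0.7, 0.3]
grip_width: 0.0448
grip_force: 0.0
```

```bash
echo '[0.001, 0.001, 0.03, 0, 0, 0, 0.001, 0, 0.03, 0, 0, 0, 0, 0, 0.0195, 0, 0, 0, 0, 0, 0, 0, 0, 0]' | python3 inch.py; echo '[0, 0, 0, 0, 0, 0, 0, 0, 0, 0, 0, 0, 0, 0, 0, 0, 0, 0, 0, 0, 0, 0, 0, 0]' | python3 inch.py 0.0 110
```

```text
clock: 2.52
position: [0.5153, 0.406, 0.0414]
orientation: [-3.14, 0.0, 1.888]
ft_force: [-0.1, -0.6, 0.3]
grip_width: 0.0448
grip_force: 0.0
clock: 3.02
position: [0.5162, 0.4069, 0.0437]
orientation: [3.139, -0.001, 1.888]
ft_force: [-2.2, 0.2, 7.0]
grip_width: 0.0203
grip_force: 107.3
```

```bash
echo '[0, 0, -0.02, 0, 0, 0, 0, 0, -0.04, 0, 0, 0, 0, 0, -0.06, 0, 0, 0, 0, 0, 0, 0, 0, 0, 0, 0, 0, 0, 0, 0]' | python3 inch.py
python3 - <<'E'
from h import *
s=arm.state(); print(s['position'],s['orientation'])
grab('wrist','w2.png'); grab('top','top2.png')
R=Ro.from_euler('xyz',s['orientation'])
for n in('wrist','top'):
    q=R.inv().apply(cloud(n).reshape(-1,3)-s['position']).reshape(420,560,3)
    h=(abs(q[...,1])<.03)&(q[...,0]<-.015)&(q[...,0]>-.08)&(q[...,2]>-.06)&(q[...,2]<-.02)
    print(n,h.sum(),np.median(q[h],0) if h.any() else'', q[h].min(0) if h.any() else'',q[h].max(0) if h.any() else '')
    if h.sum()>20:
        t=h&(abs(q[...,2]-np.median(q[h][:,2]))<.006); print(cv2.minEnclosingCircle((q[t][:,:2]*1000).astype(np.float32)), np.linalg.lstsq(np.c_[q[t][:,:2],np.ones(t.sum())],q[t][:,2],rcond=None)[0])
E
```

```text
clock: 3.65
position: [0.5147, 0.4056, 0.1604]
orientation: [-3.139, 0.0, 1.888]
ft_force: [-0.5, -0.3, -6.2]
grip_width: 0.0203
grip_force: 108.1
[0.5147 0.4056 0.1604] [-3.1389  0.0004  1.8877]
wrist 0   
top 455 [-0.0509 -0.0031 -0.038 ] [-0.0714 -0.0238 -0.0592] [-0.0163  0.019  -0.0209]
((-50.215545654296875, -1.8317872285842896), 22.10479164123535) [-0.029   0.0143 -0.0394]
```

View pics/w2.png

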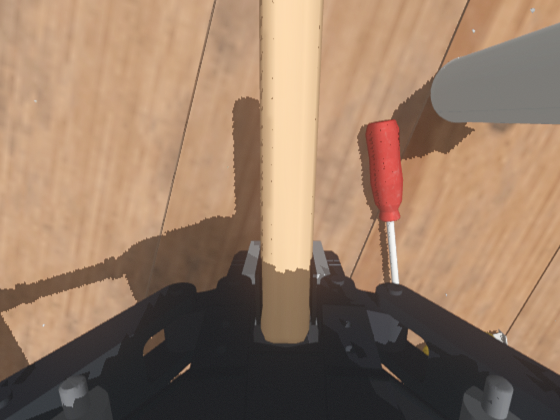

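Handle held firmly, level, between the pads. Head axis is 50 mm from the TCP. Next: offset the head 42 mm out from the spindle axis, over the pin.

```bash
python3 - <<'E'
from h import *
go(.4637,.207,.15,1.888)
E
```

```text
now 3.75 [0.5141 0.4052 0.1589] [-3.136   0.0012  1.8877] F [-0.9758 -0.299  -5.9782]
shift in tool now [-0.1727 -0.1096  0.0097]  if turned first [-0.1726 -0.1097  0.0089]  rotvec [-0.0056  0.0012 -0.0003]
```

```bash
echo '[-0.02, -0.0125, 0, 0, 0, 0, -0.038, -0.024, 0, 0, 0, 0, -0.038, -0.024, 0, 0, 0, 0, -0.038, -0.024, 0, 0, 0, 0, -0.025, -0.016, 0, 0, 0, 0, -0.014, -0.009, 0.009, 0, 0, 0, 0, 0, 0, 0, 0, 0, 0, 0, 0, 0, 0, 0]' | python3 inch.py
python3 - <<'E'
from h import *
go(.4637,.207,.11,1.888)
grab('top'); grab('side')
T=load('top')['p'][:,:,::-1]; S=load('side')['p'][:,:,::-1]
a=cv2.resize(T[210:280,210:280],(400,400),interpolation=cv2.INTER_CUBIC)
b=cv2.resize(S[170:260,185:275],(400,400),interpolation=cv2.INTER_CUBIC)
cv2.imwrite('pics/c3.png',np.hstack([a,b]))
s=arm.state();R=Ro.from_euler('xyz',s['orientation'])
q=R.inv().apply(cloud('top').reshape(-1,3)-s['position'])
h=q[(abs(q[:,1])<.03)&(q[:,0]<-.02)&(q[:,0]>-.08)&(q[:,2]>-.055)&(q[:,2]<-.03)]
c,r=cv2.minEnclosingCircle((h[:,:2]*1000).astype(np.float32));print(c,r,'head(top)',s['position']+R.apply([c[0]/1e3,c[1]/1e3,-.04]))
E
```

```text
clock: 4.75
position: [0.4661, 0.2087, 0.1523]
orientation: [3.141, -0.001, 1.888]
ft_force: [0.5, 0.8, -6.0]
grip_width: 0.0204
grip_force: 108.1
now 4.75 [0.4661 0.2087 0.1523] [ 3.1414 -0.0009  1.8879] F [ 0.4578  0.8341 -6.0156]
shift in tool now [-0.0009 -0.0029  0.0423]  if turned first [-0.0008 -0.0028  0.0423]  rotvec [ 0.0002 -0.0009 -0.0001]
(-49.463382720947266, -1.3300957679748535) 21.94825553894043 head(top) [0.4805 0.1614 0.1927]
```

View pics/c3.png

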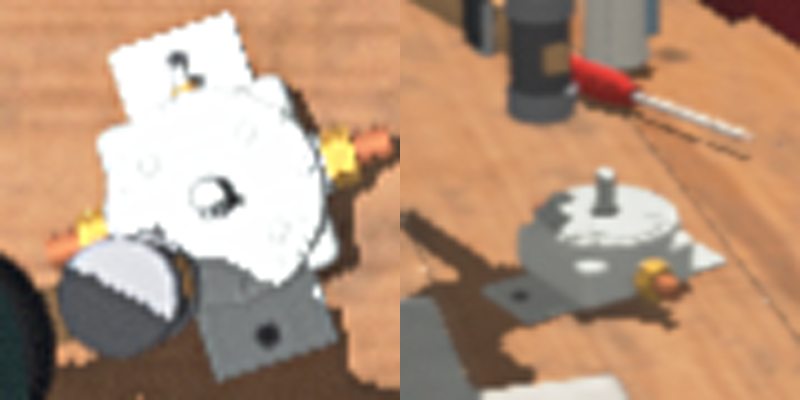

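The head sits just outside the pin (in the top frame about 41 mm from the spindle, pin 11 mm off the head axis). I'll descend and press.

```bash
echo '[0, -0.001, 0.02, 0, 0, 0, 0, 0, 0.02, 0, 0, 0, 0, 0, 0, 0, 0, 0, 0, 0, 0.004, 0, 0, 0, 0, 0, 0.003, 0, 0, 0, 0, 0, 0.003, 0, 0, 0, 0, 0, 0.003, 0, 0, 0]' | python3 inch.py; echo '[0, 0, 0.001, 0, 0, 0, 0, 0, 0.001, 0, 0, 0, 0, 0, 0, 0, 0, 0]' | python3 inch.py
```

```text
clock: 5.72
position: [0.4649, 0.2078, 0.1001]
orientation: [3.141, -0.001, 1.887]
ft_force: [-2.3, 3.2, 5.1]
grip_width: 0.0203
grip_force: 109.7
clock: 6.1
position: [0.4649, 0.2078, 0.0984]
orientation: [3.14, -0.0, 1.888]
ft_force: [-2.5, 2.2, 4.8]
grip_width: 0.0204
grip_force: 109.8
```

```bash
for i in 1 2; do echo '[0, 0, 0.001, 0, 0, 0, 0, 0, 0.001, 0, 0, 0, 0, 0, 0.001, 0, 0, 0, 0, 0, 0, 0, 0, 0]' | python3 inch.py|egrep 'pos|ft|ori'; done; echo '[0, 0, 0.001, 0, 0, 0, 0, 0, 0, 0, 0, 0]' | python3 inch.py
```

```text
position: [0.4649, 0.2077, 0.0947]
orientation: [3.141, -0.0, 1.888]
ft_force: [-1.6, 3.0, 3.5]
position: [0.4649, 0.2077, 0.0922]
orientation: [3.141, -0.0, 1.888]
ft_force: [-2.9, 4.8, 7.8]
clock: 7.35
position: [0.4649, 0.2079, 0.0918]
orientation: [3.14, -0.001, 1.888]
ft_force: [-4.0, 4.3, 12.8]
grip_width: 0.0206
grip_force: 111.1
```

Force is rising past friction, near the expected home height. I'll press on a bit more to confirm the stop.

```bash
for i in 1 2 3; do echo '[0, 0, 0.0015, 0, 0, 0, 0, 0, 0, 0, 0, 0]' | python3 inch.py|egrep 'pos|ft|ori'; done
```

```text
position: [0.4649, 0.2082, 0.0913]
orientation: [3.14, -0.001, 1.887]
ft_force: [-6.1, 5.7, 18.8]
position: [0.4649, 0.2084, 0.0908]
orientation: [3.139, -0.001, 1.887]
ft_force: [-8.7, 5.8, 25.6]
position: [0.4665, 0.2086, 0.0893]
orientation: [3.136, -0.0, 1.888]
ft_force: [-5.1, 5.3, 22.1]
```

```bash
echo '[0, 0, -0.02, 0, 0, 0, 0, 0, -0.04, 0, 0, 0, 0.03, 0.02, -0.01, 0, 0, 0, 0.04, 0.026, 0, 0, 0, 0, 0.04, 0.026, 0, 0, 0, 0, 0.04, 0.026, 0, 0, 0, 0, 0, 0, 0, 0, 0, 0, 0, 0, 0, 0, 0, 0]' | python3 inch.py
python3 - <<'E'
from h import *
go(.5162,.4069,.0437,1.888)
L0=cloud('top').copy()
grab('top')
C=cloud('top')
for nm,X in(('proud',(.4877,.1538)),('p0',(.5282,.1678)),('p1',(.543,.1281)),('p2',(.5016,.1135))):
    q=C[200:290,200:300].reshape(-1,3); d=np.hypot(*(q[:,:2]-X).T); s=q[d<.009]; print(nm,len(s),np.sort(s[:,2])[-6:], np.median(s[:,2]))
s=arm.state();R=Ro.from_euler('xyz',s['orientation'])
q=R.inv().apply(C.reshape(-1,3)-s['position'])
h=q[(abs(q[:,1])<.03)&(q[:,0]<-.02)&(q[:,0]>-.08)&(q[:,2]>-.055)&(q[:,2]<-.03)]
print(len(h),cv2.minEnclosingCircle((h[:,:2]*1000).astype(np.float32)),np.median(h,0),np.linalg.lstsq(np.c_[h[:,:2],np.ones(len(h))],h[:,2],rcond=None)[0])
T=load('top')['p'][:,:,::-1]; a=cv2.resize(T[205:285,200:280],(560,560),interpolation=cv2.INTER_CUBIC); cv2.imwrite('pics/c4.png',a)
E
```

```text
clock: 9.1
position: [0.5102, 0.3792, 0.1539]
orientation: [-3.137, 0.003, 1.888]
ft_force: [-0.4, 0.5, -4.6]
grip_width: 0.0206
grip_force: 109.0
now 9.1 [0.5102 0.3792 0.1539] [-3.1371  0.0026  1.8884] F [-0.3699  0.5134 -4.565 ]
shift in tool now [0.0248 0.0149 0.1101]  if turned first [0.0245 0.0144 0.1102]  rotvec [-0.0045  0.0026  0.0004]
proud 49 [0.0498 0.0499 0.05   0.0504 0.051  0.0517] 0.046816548519683115
p0 44 [0.0492 0.0493 0.0493 0.0494 0.0506 0.0508] 0.047000840200491015
p1 45 [0.0494 0.0499 0.0501 0.0502 0.0505 0.0509] 0.047298435399609165
p2 43 [0.0499 0.0501 0.0506 0.051  0.0516 0.053 ] 0.047561644658648
391 ((-48.17063903808594, -0.6873746514320374), 22.067777633666992) [-0.0498 -0.0012 -0.0402] [-0.0264 -0.0103 -0.0412]
```

View pics/c4.png

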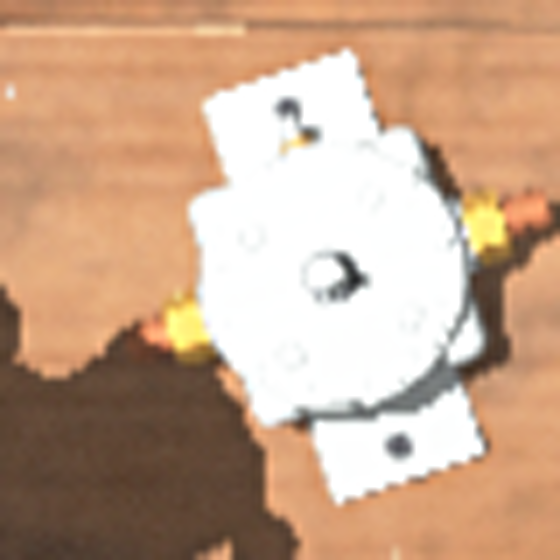

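The pin (290,352) no longer throws a shadow and measures the same as the others: it is home. Now I'll set the mallet down where it was.

```bash
echo '[0.0245, 0.0145, 0.02, 0, 0, 0, 0, 0, 0.04, 0, 0, 0, 0, 0, 0.03, 0, 0, 0, 0, 0, 0.01, 0, 0, 0, 0, 0, 0, 0, 0, 0, 0, 0, 0.004, 0, 0, 0, 0, 0, 0.002, 0, 0, 0, 0, 0, 0, 0, 0, 0]' | python3 inch.py; echo '[0, 0, 0.001, 0, 0, 0, 0, 0, 0.001, 0, 0, 0, 0, 0, 0, 0, 0, 0]' | python3 inch.py
```

```text
clock: 10.15
position: [0.5174, 0.4084, 0.0509]
orientation: [3.141, -0.0, 1.888]
ft_force: [0.8, 0.6, -5.1]
grip_width: 0.0202
grip_force: 108.8
clock: 10.52
position: [0.5171, 0.4083, 0.0482]
orientation: [-3.141, 0.0, 1.888]
ft_force: [-0.1, -0.5, -6.1]
grip_width: 0.0204
grip_force: 108.8
```

```bash
echo '[0, 0, 0.001, 0, 0, 0, 0, 0, 0.001, 0, 0, 0, 0, 0, 0.001, 0, 0, 0, 0, 0, 0.001, 0, 0, 0, 0, 0, 0, 0, 0, 0]' | python3 inch.py |egrep 'pos|ft'; echo '[0, 0, 0.001, 0, 0, 0, 0, 0, 0.001, 0, 0, 0, 0, 0, 0, 0, 0, 0]' | python3 inch.py
```

```text
position: [0.5171, 0.4083, 0.0442]
ft_force: [0.1, 0.0, -4.6]
clock: 11.52
position: [0.5173, 0.4085, 0.0427]
orientation: [3.141, -0.0, 1.888]
ft_force: [0.1, 0.6, -2.8]
grip_width: 0.0204
grip_force: 109.6
```

Now touching the bench, so I'll release, rise, and head to the knob.

```bash
echo '[0, 0, 0.0005, 0, 0, 0, 0, 0, 0, 0, 0, 0, 0, 0, 0, 0, 0, 0, 0, 0, 0, 0, 0, 0]' | python3 inch.py 0.05|egrep 'ft|wid'; echo '[0, 0, -0.03, 0, 0, 0, 0, 0, -0.05, 0, 0, 0, 0, 0, -0.05, 0, 0, 0, 0, 0, 0, 0, 0, 0]' | python3 inch.py
python3 - <<'E'
from h import *
go(.654,-.096,.16,1.03)
E
```

```text
ft_force: [0.2, -0.1, 0.5]
grip_width: 0.0498
clock: 12.52
position: [0.5198, 0.41, 0.1773]
orientation: [3.131, -0.003, 1.888]
ft_force: [0.6, -0.6, 1.2]
grip_width: 0.0498
grip_force: 0.0
now 12.525 [0.5198 0.41   0.1773] [ 3.1311 -0.0026  1.8879] F [ 0.5519 -0.5617  1.1523]
shift in tool now [-0.5227 -0.0304  0.0156]  if turned first [-0.3647  0.3756  0.0173]  rotvec [ 0.0087 -0.0069  0.8579]
```

```bash
echo '[-0.05, -0.003, 0, 0, 0, 0, -0.055, -0.003, 0, 0, 0, 0, -0.055, -0.003, 0, 0, 0, 0, -0.055, -0.003, 0, 0, 0, 0, -0.055, -0.003, 0, 0, 0, 0, -0.055, -0.003, 0, 0, 0, 0, -0.055, -0.003, 0, 0, 0, 0, -0.055, -0.003, 0, 0, 0, 0]' | python3 inch.py|egrep 'pos|clock'; echo '[-0.05, -0.003, 0.005, 0, 0, 0, -0.038, -0.003, 0.01, 0, 0, 0, 0, 0, 0, 0, 0, 0.17, 0, 0, 0, 0, 0, 0.17, 0, 0, 0, 0, 0, 0.17, 0, 0, 0, 0, 0, 0.17, 0, 0, 0, 0, 0, 0.17, 0, 0, 0, 0, 0, 0]' | python3 inch.py
echo '[0, 0, 0, 0, 0, 0, 0, 0, 0, 0, 0, 0]' | python3 inch.py >/dev/null
python3 - <<'E'
from h import *
go(.654,-.096,.040,1.03)
s=arm.state(); grab('wrist','w5.png'); grab('top')
for n in('wrist','top'):
    C=cloud(n).reshape(-1,3); q=C[np.hypot(C[:,0]-.654,C[:,1]+.096)<.055]
    b=q[(q[:,2]>.034)&(q[:,2]<.055)]; print(n,len(b),np.median(b[:,2]) if len(b) else '')
    if len(b)>30: print(cv2.minAreaRect((b[:,:2]*1000).astype(np.float32)))
E
```

```text
clock: 13.52
position: [0.6297, -0.0142, 0.1707]
clock: 14.52
position: [0.6511, -0.0978, 0.1557]
orientation: [-3.14, 0.0, 1.04]
ft_force: [-0.2, 0.6, -0.3]
grip_width: 0.05
grip_force: 0.0
now 14.775 [ 0.6516 -0.0979  0.1566] [-3.1412  0.      1.0391] F [ 1.118  -0.1668 -0.0711]
shift in tool now [0.0029 0.0011 0.1166]  if turned first [0.0029 0.0011 0.1166]  rotvec [-0.0004  0.      0.0091]
wrist 1123 0.04400058800294396
((654.5685424804688, -96.7240982055664), (56.219181060791016, 13.982985496520996), 57.44136047363281)
top 61 0.04366912780894268
((660.9990234375, -84.50398254394531), (23.89406967163086, 14.203062057495117), 56.683162689208984)
```

View pics/w5.png

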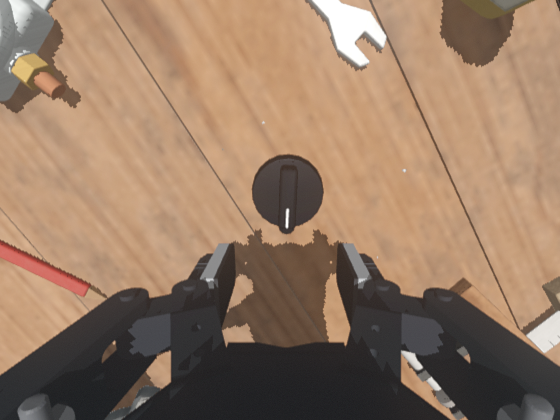

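The wrist view shows the knob at (287,192), its nose with the white line pointing down at (287,228). Bar measured at 56.2 x 14.0 mm and height 44 mm, matching the given sizes.

```bash
python3 - <<'E'
from h import *
C=cloud('wrist').reshape(-1,3); q=C[(np.hypot(C[:,0]-.656,C[:,1]+.094)<.045)&(C[:,2]>.0165)&(C[:,2]<.025)]
print(len(q),cv2.minEnclosingCircle((q[:,:2]*1000).astype(np.float32)))
go(.6562,-.0942,.042,1.0025)
E
```

```text
2843 ((655.8316650390625, -94.61697387695312), 31.372005462646484)
now 14.875 [ 0.6517 -0.0979  0.1567] [-3.1415 -0.0001  1.0386] F [ 0.0762  0.899  -0.0287]
shift in tool now [0.0055 0.002  0.1147]  if turned first [0.0056 0.0018 0.1147]  rotvec [-0.0001 -0.0001  0.0361]
```

```bash
echo '[0.0055, 0.002, 0.03, 0, 0, 0.036, 0, 0, 0.04, 0, 0, 0, 0, 0, 0.03, 0, 0, 0, 0, 0, 0.0145, 0, 0, 0, 0, 0, 0, 0, 0, 0, 0, 0, 0, 0, 0, 0]' | python3 inch.py - 60
echo '[0, 0, 0, 0, 0, 0, 0, 0, 0, 0, 0, 0, 0, 0, 0, 0, 0, 0, 0, 0, 0, 0, 0, 0, 0, 0, 0, 0, 0, 0]' | python3 inch.py 0.0 80
```

```text
clock: 15.62
position: [0.6574, -0.0945, 0.0437]
orientation: [3.139, -0.001, 1.002]
ft_force: [0.7, -0.5, 0.7]
grip_width: 0.0499
grip_force: 0.0
clock: 16.25
position: [0.6568, -0.0943, 0.0435]
orientation: [3.14, -0.001, 1.002]
ft_force: [-0.6, 0.6, 5.3]
grip_width: 0.0117
grip_force: 80.9
```

```bash
echo '[0, 0, -0.02, 0, 0, 0, 0, 0, -0.04, 0, 0, 0, 0, 0, -0.05, 0, 0, 0, 0, 0, -0.015, 0, 0, 0.17, 0, 0, 0, 0, 0, 0.17, 0, 0, 0, 0, 0, 0.17, 0, 0, 0, 0, 0, 0.1625, 0, 0, 0, 0, 0, 0]' | python3 inch.py
python3 - <<'E'
from h import *
go(.460,.1216,.165,.33)
E
```

```text
clock: 17.25
position: [0.6559, -0.0942, 0.1668]
orientation: [-3.141, 0.001, 0.331]
ft_force: [0.7, 0.6, -1.0]
grip_width: 0.012
grip_force: 80.1
now 17.25 [ 0.6559 -0.0942  0.1668] [-3.141   0.0007  0.3312] F [ 0.6919  0.6073 -1.0361]
shift in tool now [-0.1151 -0.2678  0.0021]  if turned first [-0.1154 -0.2676  0.0018]  rotvec [-0.0005  0.0007  0.0012]
```

```bash
echo '[-0.0165, -0.038, 0, 0, 0, 0, -0.0165, -0.038, 0, 0, 0, 0, -0.0165, -0.038, 0, 0, 0, 0, -0.0165, -0.038, 0, 0, 0, 0, -0.0165, -0.038, 0, 0, 0, 0, -0.0165, -0.038, 0, 0, 0, 0, -0.0165, -0.0398, 0, 0, 0, 0, 0, 0, 0, 0, 0, 0]' | python3 inch.py
echo '[0, 0, 0, 0, 0, 0, 0, 0, 0, 0, 0, 0]' | python3 inch.py >/dev/null
python3 - <<'E'
from h import *
s=arm.state(); grab('wrist','w6.png'); print(s['position'],s['orientation'])
R=Ro.from_euler('xyz',s['orientation']); C=cloud('wrist'); q=C.reshape(-1,3)
near=np.hypot(q[:,0]-.517,q[:,1]-.141)<.03
t=q[near&(q[:,2]>.068)&(q[:,2]<.08)]; print('tip pts',len(t),t.mean(0),np.median(t[:,2]),cv2.minEnclosingCircle((t[:,:2]*1000).astype(np.float32)),cv2.minAreaRect((t[:,:2]*1000).astype(np.float32)))
f=q[(np.hypot(q[:,0]-.517,q[:,1]-.141)<.055)&(q[:,2]>.044)&(q[:,2]<.052)]; print('plate',len(f),np.median(f[:,2]),cv2.minEnclosingCircle((f[:,:2]*1000).astype(np.float32)))
k=R.inv().apply(q-s['position']); k=k[(np.hypot(k[:,0],k[:,1])<.05)&(k[:,2]>-.03)&(k[:,2]<.06)]; print('knob pts in tool',len(k),k.min(0) if len(k) else '',k.max(0) if len(k) else '')
E
```

```text
clock: 18.25
position: [0.4577, 0.1234, 0.1672]
orientation: [-3.141, 0.002, 0.335]
ft_force: [0.3, -0.3, -1.2]
grip_width: 0.0122
grip_force: 80.1
[0.4614 0.1212 0.1674] [ 3.1411 -0.0008  0.3291]
tip pts 235 [0.5176 0.1432 0.073 ] 0.07310625024666184 ((516.0892944335938, 142.5186309814453), 6.924421310424805) ((518.1126708984375, 143.3321533203125), (9.377080917358398, 13.39180850982666), 21.200565338134766)
plate 10161 0.04721497347932576 ((516.21142578125, 142.7801055908203), 45.045047760009766)
knob pts in tool 11942 [-0.0319 -0.0359 -0.03  ] [0.0318 0.0368 0.043 ]
```

View pics/w6.png

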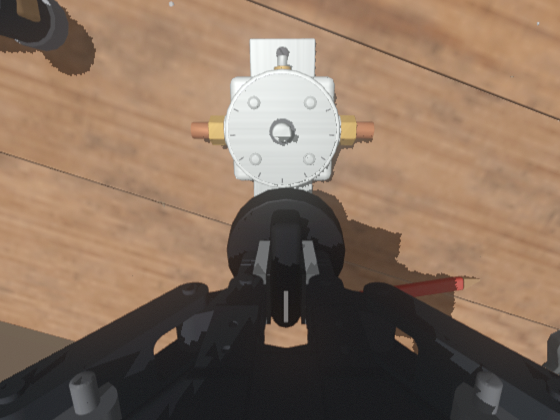

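The valve is square to the image (pins at 254/310,103 and 256/309,159; spindle at 283,131), so the yaw of 0.33 holds. The knob's bar is aligned as well. Next I'll fit the skirt circle to get the knob axis in the hand.

```bash
python3 - <<'E'
from h import *
from scipy.optimize import least_squares
p0=np.array([.4614,.1212,.1674]); R=Ro.from_euler('xyz',[3.1411,-.0008,.3291])
C=cloud('wrist'); k=R.inv().apply(C.reshape(-1,3)-p0)
K=k[(np.hypot(k[:,0],k[:,1])<.045)&(k[:,2]>.005)&(k[:,2]<.05)]
print(np.histogram(K[:,2],bins=np.arange(.005,.05,.003)))
top=K[(K[:,0]>.012)&(abs(K[:,2]-.0235)<.004)]; z=np.median(top[:,2]); s=top[abs(top[:,2]-z)<.002]
h=cv2.convexHull((s[:,:2]*1000).astype(np.float32))[:,0]; h=h[h[:,0]>14]
f=least_squares(lambda a:np.hypot(h[:,0]-a[0],h[:,1]-a[1])-a[2],[0,0,32],loss='soft_l1'); print('skirt z',z,len(s),'fit',f.x,'n',len(h))
f=least_squares(lambda a:np.hypot(h[:,0]-a[0],h[:,1]-a[1])-31.4,[0,0],loss='soft_l1'); print('fixed r 31.4',f.x)
# spindle, pins yaw
L=load('wrist')
P=[atz('wrist',u,v,.049) for u,v in((254,103),(310,103),(256,159),(309.5,159))]
c=sum(P)/4; print('pins centre',c); d=P[0]+P[1]-P[2]-P[3]; print('yaw',np.arctan2(d[1],d[0])); d=P[0]+P[2]-P[1]-P[3]; print(np.arctan2(d[1],d[0])-np.pi/2)
print('in tool: spindle',R.inv().apply(np.array([.5161,.1426,.073])-p0))
# bar yaw in tool: top of bar
b=k[(abs(k[:,1])<.0085)&(abs(k[:,0])<.035)&(abs(k[:,2]+.0005)<.003)]; print('bar',len(b),cv2.minAreaRect((b[:,:2]*1000).astype(np.float32)))
E
```

```text
(array([ 263,  158,   92,   61,   45, 1549, 2544,  271,  173,  173,  149,
        164,   38,    0,    0]), array([0.005, 0.008, 0.011, 0.014, 0.017, 0.02 , 0.023, 0.026, 0.029,
       0.032, 0.035, 0.038, 0.041, 0.044, 0.047, 0.05 ]))
skirt z 0.023254106725010694 2130 fit [-0.2799  0.3654 30.5939] n 23
fixed r 31.4 [-1.2378  0.3339]
pins centre [0.5157 0.142  0.049 ]
yaw 0.34047219674652496
0.32945836501609005
in tool: spindle [ 0.0586 -0.0026  0.0944]
bar 2920 ((0.3202095031738281, 0.4349346160888672), (16.836885452270508, 49.68027877807617), 87.78094482421875)
```

```bash
echo '[0.02, -0.001, 0, 0, 0, 0, 0.025, -0.001, 0, 0, 0, 0, 0.0135, -0.001, 0, 0, 0, 0, 0, 0, 0.02, 0, 0, 0, 0, 0, 0.0195, 0, 0, 0, 0, 0, 0, 0, 0, 0, 0, 0, 0, 0, 0, 0]' | python3 inch.py
echo '[0, 0, 0, 0, 0, 0, 0, 0, 0, 0, 0, 0]' | python3 inch.py >/dev/null
python3 - <<'E'
from h import *
go(.5166,.1431,.12,.33)
E
```

```text
clock: 19.42
position: [0.5152, 0.1434, 0.1283]
orientation: [3.141, -0.001, 0.329]
ft_force: [0.6, -0.0, -1.3]
grip_width: 0.0124
grip_force: 80.1
now 19.675 [0.5152 0.1436 0.1285] [ 3.1414 -0.0014  0.3293] F [ 0.5364  0.0987 -1.5375]
shift in tool now [0.0012 0.001  0.0085]  if turned first [0.0012 0.001  0.0085]  rotvec [ 0.0002 -0.0014 -0.0007]
```

```bash
echo '[0.0012, 0.001, 0.004, 0, 0, 0, 0, 0, 0.004, 0, 0, 0, 0, 0, 0.002, 0, 0, 0, 0, 0, 0, 0, 0, 0, 0, 0, 0, 0, 0, 0]' | python3 inch.py; echo '[0, 0, 0.0015, 0, 0, 0, 0, 0, 0.0015, 0, 0, 0, 0, 0, 0, 0, 0, 0, 0, 0, 0, 0, 0, 0]' | python3 inch.py
```

```text
clock: 20.3
position: [0.5162, 0.143, 0.1178]
orientation: [-3.142, -0.0, 0.329]
ft_force: [0.5, -0.4, -0.8]
grip_width: 0.0118
grip_force: 80.1
clock: 20.8
position: [0.5162, 0.143, 0.1148]
orientation: [-3.142, -0.0, 0.329]
ft_force: [0.1, -0.1, -1.5]
grip_width: 0.0117
grip_force: 80.1
```

```bash
echo '[0, 0, 0.0015, 0, 0, 0, 0, 0, 0.0015, 0, 0, 0, 0, 0, 0, 0, 0, 0]' | python3 inch.py|egrep 'pos|ft'; echo '[0, 0, 0.0015, 0, 0, 0, 0, 0, 0.0015, 0, 0, 0, 0, 0, 0, 0, 0, 0]' | python3 inch.py|egrep 'pos|ft'
```

```text
position: [0.5162, 0.143, 0.1117]
ft_force: [-0.8, 0.0, -0.3]
position: [0.5162, 0.143, 0.1087]
ft_force: [-0.7, 0.1, -1.3]
```

Nearly 8 mm past the tip with no force: the spindle is in the bore. Continuing.

```bash
echo '[0, 0, 0.002, 0, 0, 0, 0, 0, 0.002, 0, 0, 0, 0, 0, 0.002, 0, 0, 0, 0, 0, 0, 0, 0, 0]' | python3 inch.py|egrep 'pos|ft'; for i in 1 2; do echo '[0, 0, 0.0015, 0, 0, 0, 0, 0, 0.0015, 0, 0, 0, 0, 0, 0, 0, 0, 0]' | python3 inch.py|egrep 'pos|ft'; done
```

```text
position: [0.5162, 0.143, 0.1026]
ft_force: [-0.2, -0.0, -1.7]
position: [0.5162, 0.143, 0.1001]
ft_force: [-1.0, 0.1, 2.4]
position: [0.5162, 0.143, 0.097]
ft_force: [-1.2, -1.1, 4.8]
```

```bash
echo '[0, 0, 0.0015, 0, 0, 0, 0, 0, 0.0015, 0, 0, 0, 0, 0, 0, 0, 0, 0]' | python3 inch.py - 110|egrep 'pos|ft'; for i in 1 2 3; do echo '[0, 0, 0.001, 0, 0, 0, 0, 0, 0, 0, 0, 0]' | python3 inch.py|egrep 'pos|ft|wid'; done
```

```text
position: [0.5162, 0.143, 0.0944]
ft_force: [-2.2, -0.1, 7.8]
position: [0.5163, 0.1431, 0.0942]
ft_force: [-3.4, -0.8, 12.9]
grip_width: 0.0111
position: [0.5164, 0.1431, 0.0941]
ft_force: [-4.8, -1.8, 17.8]
grip_width: 0.0113
position: [0.5164, 0.1431, 0.094]
ft_force: [-6.4, -0.6, 24.2]
grip_width: 0.0111
```

Hard stop reached at 24 N, at the expected depth. One last look before handing in.

```bash
python3 - <<'E'
from h import *
grab('side'); s=arm.state(); print(s['clock'],s['position'],s['ft_force'],s['grip_force'])
S=load('side')['p'][:,:,::-1]; cv2.imwrite('pics/s7.png',cv2.resize(S[120:300,130:370],(800,600),interpolation=cv2.INTER_CUBIC))
E
```

```text
23.975 [0.5164 0.1431 0.094 ] [-6.2365 -0.4644 24.1245] 114.71820116043091
```

View pics/s7.png

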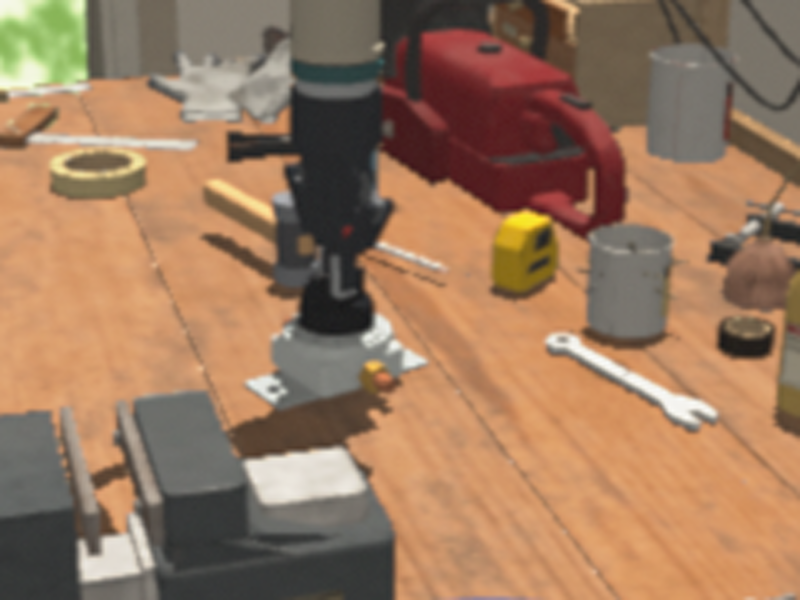

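The knob (335,300) sits down on the valve, the mallet (290,240) stands on its own behind it, and the wrench is untouched.

```bash
python3 -c "
from rig import arm
print(arm.hand_in())"
```

```text
the job is handed in; nothing more can be done
None
```

I drove the pin home with the mallet, set the mallet back on the bench clear of the valve, fitted the knob with its bore matched to the spindle, and handed in at about 24 s while still holding it pressed to its stop at about 24 N.

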